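# Clear the cheese offcuts into the tub

## Task

Clear away the cheese offcuts: pick up the one that fell on the table and put it in the blue tub, and lift the tray by its red grip with its three pieces still on it and tip it over the tub so that they slide off its open front end into the tub. Then set the empty tray down gently and flat in the middle of the green mat. Leave everything else on the table where it stands.

Things in the scene. Friction and masses are not known exactly. Their poses are not given: they have to be found in the camera images.
- tray: Aluminium tray 160 (x) by 178 mm (y), floor 4 mm thick, 28 mm rims on both sides and the back (-x); front (+x) end open. A flat red grip, 16 mm thick, 70 mm wide (y), 110 mm long, rises from the middle of the back rim, leaning back (to -x) 24 degrees from vertical; its top is 112 mm above the underside. 0.26 kg, starts level on the table. Origin: centre of its underside; z up.
- tray_grip (a point): Point in the middle of the red grip's thickness and width, 80 mm up along it and 30 mm short of its top end: at (-116.5, 0, 85.1) mm in the tray's frame. Axes as the tray's.
- tray_lip (a point): Middle of the tray's open front edge, on the floor's upper face: (80, 0, 4) mm in the tray's frame.
- tub: Blue open offcuts tub, fixed to the table, 190 mm (x) by 210 mm (y) outside, 90 mm high, walls and floor 5 mm (its rim stands out about 8 mm further all round). Origin: centre of its underside; z up.
- mat: Green square mat, 210 x 210 mm and 4 mm thick, fixed to the table: the place for the empty tray. Origin: centre of its underside; z up.
- piece_block: Cheese offcut lying on the tray, 60 x 40 mm and 36 mm high, pale yellow with a darker rind on top. Origin: centre of its underside; z up.
- piece_round: Round cheese offcut lying flat on the tray, 62 mm across, 34 mm high, with a dark band. Origin: centre of its underside; z up.
- piece_step: Stepped cheese offcut lying on the tray, 62 x 36 mm; 38 mm high over its -x half (to x = +3 mm), 20 mm over the rest. Origin: centre of its underside; z up.
- stray: Cheese offcut lying on the bare table, fallen off the tray: 62 mm (x) by 40 mm (y), 38 mm high, pale yellow with a darker rind on top. Origin: centre of its underside; z up.
- piece_block_mid (a point): Middle of the block offcut (18 mm above its origin).
- piece_round_mid (a point): Middle of the round offcut (17 mm above its origin).
- piece_step_mid (a point): Point 19 mm above the stepped offcut's origin.
- stray_mid (a point): Middle of the stray offcut (19 mm above its origin).
- hygrometer: Bystander: small white upright instrument, 50 x 24 mm, 55 mm high. Origin: centre of its underside; z up.
- wheel_low: Bystander: pale cheese wheel, 96 mm across, 66 mm high, with another standing on it. Origin: centre of its underside; z up.
- wheel_top: Bystander: darker cheese wheel, 92 mm across, 64 mm high, on top of the lower one (top at 130 mm). Origin: centre of its underside; z up.
- wheel_right: Bystander: pale cheese wheel, 96 mm across, 90 mm high. Origin: centre of its underside; z up.
- spray: Bystander: clear spray bottle, 60 mm across, 170 mm high. Origin: centre of its underside; z up.
- pail: Bystander: small steel beaker, 90 mm across, 100 mm high. Origin: centre of its underside; z up.

How it is judged:
On the way, in this order (a step that is already met when the one before it is completed fails the run):
1. the tray is lifted clear of the table, nearly level, with its three pieces on it (height (world z) of tray above 0.03 m and angle between tray's own z axis and vertical below 0.3 rad and x of piece_block_mid in the frame of tray between -0.08 and 0.085 m and y of piece_block_mid in the frame of tray between -0.089 and 0.089 m and z of piece_block_mid in the frame of tray between 0.004 and 0.06 m and x of piece_round_mid in the frame of tray between -0.08 and 0.085 m and y of piece_round_mid in the frame of tray between -0.089 and 0.089 m and z of piece_round_mid in the frame of tray between 0.004 and 0.06 m and x of piece_step_mid in the frame of tray between -0.08 and 0.085 m and y of piece_step_mid in the frame of tray between -0.089 and 0.089 m and z of piece_step_mid in the frame of tray between 0.004 and 0.06 m), for 0.1 s.
2. the tray is tipped (by more than 23 degrees) with its front edge over the tub (angle between tray's own z axis and vertical above 0.4 rad and x of tray_lip in the frame of tub between -0.105 and 0.105 m and y of tray_lip in the frame of tub between -0.115 and 0.115 m and z of tray_lip in the frame of tub above 0.03 m), for 0.1 s.
At the end, for the whole second after the job is handed in: All four offcuts lie at rest inside the tub, their middles below its rim; the tray lies flat (within 3.4 degrees) and at rest on the green mat, its centre within 35 mm of the mat's centre; nothing else has been moved (x of piece_block_mid in the frame of tub between -0.095 and 0.095 m and y of piece_block_mid in the frame of tub between -0.105 and 0.105 m and z of piece_block_mid in the frame of tub between 0 and 0.09 m and linear speed of each of piece_block, piece_round, piece_step, stray below 0.03 m/s and x of piece_round_mid in the frame of tub between -0.095 and 0.095 m and y of piece_round_mid in the frame of tub between -0.105 and 0.105 m and z of piece_round_mid in the frame of tub between 0 and 0.09 m and x of piece_step_mid in the frame of tub between -0.095 and 0.095 m and y of piece_step_mid in the frame of tub between -0.105 and 0.105 m and z of piece_step_mid in the frame of tub between 0 and 0.09 m and x of stray_mid in the frame of tub between -0.095 and 0.095 m and y of stray_mid in the frame of tub between -0.105 and 0.105 m and z of stray_mid in the frame of tub between 0 and 0.09 m and horizontal distance between tray and mat below 0.035 m and angle between tray's own z axis and vertical below 0.06 rad and z of tray in the frame of mat below 0.009 m and linear speed of tray below 0.02 m/s); the robot touches nothing.
It fails at once if a bystander (hygrometer, cheese wheel, bottle or beaker) is moved by more than 20 mm (distance of any of hygrometer, wheel_low, wheel_top, wheel_right, spray, pail from where it was at the start of the episode above 0.02 m).
It fails at once if the tray is dropped onto the mat from more than about 4 cm (it comes down on it at over 0.6 m/s) or slammed onto it (contact force between tray and mat above 150 N or (linear speed of tray above 0.6 m/s and z of tray in the frame of mat below 0.02 m and horizontal distance between tray and mat below 0.12 m)).
It also fails if it takes over 72 s, if anything falls off the work surface, if the arm or the gripper's body presses on something with over 40 N, if the wrist force passes 120 N, or if a joint passes its speed limit or range.

## Robot

A 7-joint arm with a two-finger parallel gripper is mounted at the origin on the work surface. World frame = base frame: x ahead of the robot, y to its left, z up, the work surface at z = 0. Lengths are in m, angles in rad, forces in N, time in s.
With the tool pointing down it reaches from about 0.425 to 0.875 m from the base axis. Payload 4.7 kg.
Tool frame: the origin (TCP) lies midway between the tips of the shut fingers; the grasp point (between the pads) lies 19 mm behind it; z points along the fingers, y is the line along which they close (so a half turn about z gives the same grasp; the last joint's range is limited). The gripper opens to 87 mm and grips with 3 to 60 N. Pads are 19 mm wide; open, the fingers measure 117 mm over their backs; the gripper's body (75 mm by 190 mm) begins 51 mm behind the grasp point.
Start: joints at [1.144, 0.321, -0.07, 1.45, 0.023, 1.371, -0.057], TCP at [0.277, -0.588, 0.223] pointing down, gripper open.
Joint ranges: [-2.86, 2.86], [-0.3, 2.09], [-1.38, 1.24], [0.06, 2.45], [-1.56, 4.7], [0.09, 2.05], [-2.69, 2.69]. Speed limits (rad/s): [2.57, 2.57, 3.14, 3.14, 3.14, 3.14, 3.14].

## Interface

Orientations are given as a rotation vector (axis times angle).
In Python, from bench import ctrl gives the robot as it stands. The module is installed in compiled form; this text tells all that it offers.
- The arm moves only by the tool carry_out, never from a script. Its argument "steps" is a list of rows, each a list of 7 numbers: the turn, a rotation vector about the world's x, y, z in degrees, then the shift along the world's x, y, z in cm, then the opening, from 0 (shut) to 1 (fully open). A call has 1 to 12 rows; each row is the pose to reach, as a shift and turn from the pose commanded when the call began; what a row does not reach only later rows make up. A row lasts 1/10 s, in which the tool goes at most 50 mm and 8.59 degrees, less where a joint would pass 70% of its speed; a pose out of reach is approached as far as the arm can. A call with a gripper value outside its range is refused whole. The fingers move at their own pace and stop on an object; "squeeze" is the grip in N (left out, the last holds). Time passes only in rows, so rows that repeat a pose let the fingers close. It gives the time, the measured TCP pose, the force, the opening and the grip force at its end, in the units of the state.
- ctrl.get_state(): the state, without advancing time (a new reading comes with each control period).
- ctrl.get_image(name): name is "scene" or "side" or "wrist"; returns a dict with "pixels" (420x560x3 uint8, red, green, blue), "camera_matrix" (3x3 intrinsics, pixels), "cam_to_world" (4x4, takes a point from camera to world coordinates); the wrist camera has in their place "T_tool_cam" (4x4, takes a point from camera to tool coordinates, whose origin is the TCP and whose axes are the flange's). Camera axes: x right, y down, z forward; pixel columns grow to the right and rows downward; lengths in m; the calibration is good to about 2 mm. A picture is of the moment at which its call begins: read the wrist's pose just before it. There is no depth.
- ctrl.close_job(): hands the job in; it is judged then, once.
The state is a dict: "time": time; "joint_positions": joint angles; "qd": joint speeds; "joint_torque": joint torques, N m; "position": TCP position; "tool_rot": TCP orientation; "ft_force": force on the tool from outside, world axes, zero at the start; "torque": the same for the moment, N m; "grip_width": opening from 0.0 (shut) to 1.0 (fully open); "grip_force": force on a finger pad.
Only numpy, scipy, OpenCV 4.12 (cv2) and the standard library are available. Lean on these libraries where they do the work, as an engineer would, in place of code of your own. Each camera call takes 0.05 s, during which the arm holds its last target. There are 200 camera calls.

## Working session

There is one attempt and no reset: what is moved stays moved. The work goes in short steps, Python scripts to look and compute and a tool call to move; the robot and the scene stay as the last step left them, time stands still between calls to the robot, and variables do not carry over. Pictures are saved under pics/ and viewed, at most 10 in all, crops included, and the job is handed in when it is done.

Besides the shell and the picture viewer there is one more tool, called in YAML: its name, and indented under it one key for each argument. carry_out: Moves the arm, as the interface text tells. Its arguments: {"type":"object","properties":{"steps":{"type":"array","items":{"type":"array","items":{"type":"number"}}},"squeeze":{"type":"number"}},"required":["steps"]}

```bash
mkdir -p pics
cat > h.py <<'E'
import numpy as np, cv2, pickle
from bench import ctrl
from scipy.spatial.transform import Rotation as R
def snap(n,f):
    s=ctrl.get_state(); d=ctrl.get_image(n)
    if 'T_tool_cam' in d:
        T=np.eye(4);T[:3,:3]=R.from_rotvec(s['tool_rot']).as_matrix();T[:3,3]=s['position']
        d['cam_to_world']=T@np.array(d['T_tool_cam'])
    pickle.dump(d,open(f'pics/{f}.pkl','wb')); cv2.imwrite(f'pics/{f}.png',cv2.cvtColor(np.array(d['pixels']),cv2.COLOR_RGB2BGR)); return d
def load(f): return pickle.load(open(f'pics/{f}.pkl','rb'))
def ray(d,p):
    T=np.array(d['cam_to_world']); v=np.linalg.solve(np.array(d['camera_matrix']),[p[0],p[1],1.]); return T[:3,3],T[:3,:3]@v
def onz(d,p,z):
    o,v=ray(d,p); return (o+v*(z-o[2])/v[2]).round(4)
def tri(*dp):
    A=np.zeros((3,3));b=np.zeros(3);L=[]
    for d,p in dp:
        o,v=ray(d,p);v=v/np.linalg.norm(v);P=np.eye(3)-np.outer(v,v);A+=P;b+=P@o;L.append((o,P))
    x=np.linalg.solve(A,b); return x.round(4),[round(float(np.linalg.norm(P@(x-o))),4) for o,P in L]
def proj(d,X):
    T=np.linalg.inv(np.array(d['cam_to_world'])); c=T[:3,:3]@np.array(X)+T[:3,3]; u=np.array(d['camera_matrix'])@c; return (u[:2]/u[2]).round(1)
E
python3 - <<'E'
from h import *
s=ctrl.get_state();print(s)
a=snap('scene','sc0');b=snap('side','si0')
for d in(a,b):print(d['cam_to_world'],d['camera_matrix'])
for n in('sc0','si0'):
    i=cv2.imread(f'pics/{n}.png');cv2.imwrite(f'pics/{n}b.png',cv2.resize(i,(800,600),interpolation=cv2.INTER_CUBIC))
E
```

```text
{'time': 0.0, 'joint_positions': array([ 1.14410579,  0.32183422, -0.07013159,  1.45164908,  0.02262193,
        1.37081736, -0.05686244]), 'qd': array([ 0.00020012,  0.00069899, -0.00198234, -0.000723  , -0.00018035,
        0.00025494, -0.00061289]), 'joint_torque': array([-1.58591829e-04, -4.91292894e+01, -4.04268745e-01, -3.12525451e+01,
       -6.39376324e-02,  4.37380420e-02,  1.98703301e-04]), 'position': array([ 0.27706444, -0.58738379,  0.22146763]), 'tool_rot': array([-3.06375791e+00, -6.86574720e-01,  8.18502467e-04]), 'ft_force': array([-0.28159531, -0.3464373 ,  0.10445829]), 'torque': array([-0.05711065,  0.04536083, -0.02829724]), 'grip_force': 0.0, 'grip_width': 0.9983039749893848}
[[ 0.88085471  0.33390814 -0.33555973  0.98341555]
 [ 0.47316149 -0.59916116  0.64585146 -0.83096808]
 [ 0.0146007  -0.72767524 -0.68576641  0.93943823]
 [ 0.          0.          0.          1.        ]] [[401.24027305   0.         280.11393209]
 [  0.         401.24027305 203.12645611]
 [  0.           0.           1.        ]]
[[ 0.99828239 -0.04605093  0.03621587  0.49031991]
 [-0.05835363 -0.72662649  0.68455006 -1.00098395]
 [-0.00520876 -0.6854876  -0.72806567  1.15735544]
 [ 0.          0.          0.          1.        ]] [[498.2800803    0.         281.58663325]
 [  0.         498.2800803  210.53086733]
 [  0.           0.           1.        ]]
```

View pics/sc0b.png

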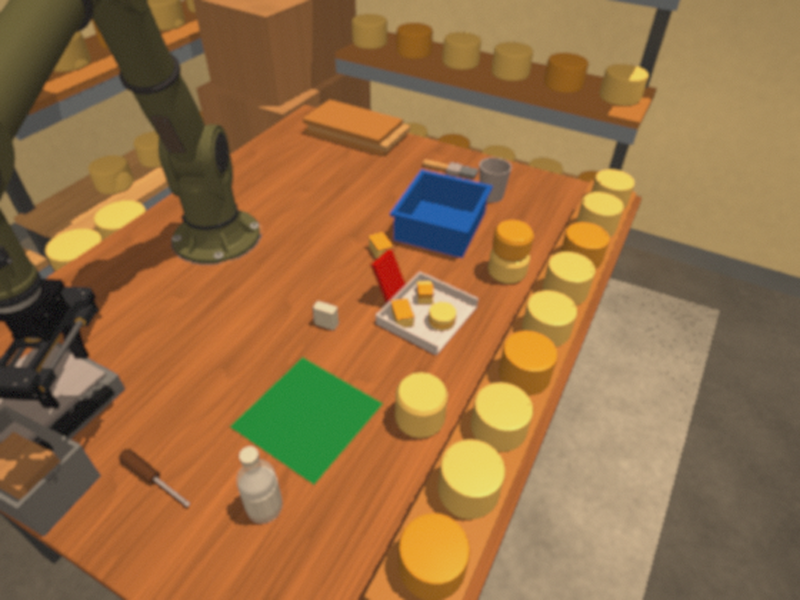

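View pics/si0b.png

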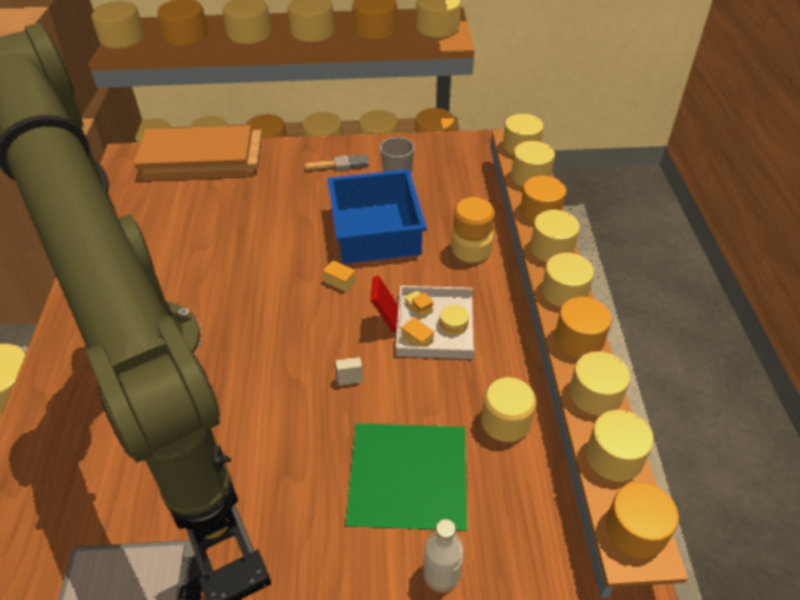

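The views show the tray at about (435,322) in the side picture, its grip on the left, the stray at (339,276), the tub at (376,215) and the mat at (408,475). Next are the enlarged crops.

Run:
```python
from h import *
for n,(x,y,w,h) in {'sc0':(255,115,100,135),'si0':(218,115,130,140)}.items():
    i=cv2.imread(f'pics/{n}.png')[y:y+h,x:x+w];k=4.2
    i=cv2.resize(i,None,fx=k,fy=k,interpolation=cv2.INTER_CUBIC)
    for g in range(0,w,20):cv2.putText(i,str(x+g),(int(g*k),10),0,.35,(255,255,255));cv2.line(i,(int(g*k),12),(int(g*k),18),(255,255,255))
    for g in range(0,h,20):cv2.putText(i,str(y+g),(0,int(g*k)),0,.35,(255,255,255));
    cv2.imwrite(f'pics/{n}c.png',i)
a,b=load('sc0'),load('si0')
# mat corners by colour
for d in(a,b):
    im=np.array(d['pixels']).astype(int);m=((im[...,1]>im[...,0]+50)&(im[...,1]>im[...,2]+40)).astype(np.uint8)
    c=max(cv2.findContours(m,0,2)[0],key=cv2.contourArea);p=cv2.approxPolyDP(c,6,True)[:,0]
    print([ (tuple(q),onz(d,q,.004)) for q in p])
    m=((im[...,0]>im[...,1]*3+40)&(im[...,0]>im[...,2]*3+40)).astype(np.uint8)
    c=max(cv2.findContours(m,0,2)[0],key=cv2.contourArea);print('grip',cv2.boxPoints(cv2.minAreaRect(c)).round(1).tolist(),cv2.approxPolyDP(c,2,True)[:,0].tolist())
```

```text
[((np.int32(211), np.int32(251)), array([ 0.4434, -0.2362,  0.004 ])), ((np.int32(163), np.int32(299)), array([ 0.4281, -0.4362,  0.004 ])), ((np.int32(219), np.int32(337)), array([ 0.6233, -0.4552,  0.004 ])), ((np.int32(265), np.int32(282)), array([ 0.6415, -0.2555,  0.004 ]))]
grip [[258.8999938964844, 180.60000610351562], [273.6000061035156, 175.0], [284.3999938964844, 203.5], [269.79998779296875, 209.10000610351562]] [[273, 176], [261, 184], [270, 209], [282, 198]]
[((np.int32(249), np.int32(298)), array([ 0.4398, -0.2383,  0.004 ])), ((np.int32(243), np.int32(367)), array([ 0.4224, -0.4372,  0.004 ])), ((np.int32(304), np.int32(369)), array([ 0.5713, -0.4515,  0.004 ])), ((np.int32(314), np.int32(362)), array([ 0.5976, -0.4348,  0.004 ])), ((np.int32(325), np.int32(370)), array([ 0.6223, -0.4572,  0.004 ])), ((np.int32(323), np.int32(299)), array([ 0.6409, -0.2539,  0.004 ]))]
grip [[253.1999969482422, 199.8000030517578], [263.79998779296875, 192.8000030517578], [284.5, 223.6999969482422], [273.79998779296875, 230.8000030517578]] [[262, 194], [260, 210], [275, 230], [277, 213]]
```

View pics/sc0c.png

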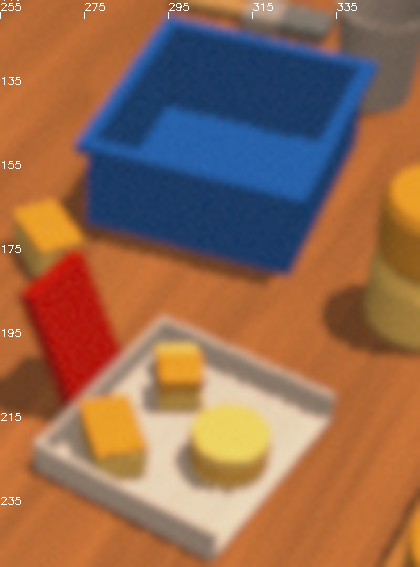

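View pics/si0c.png

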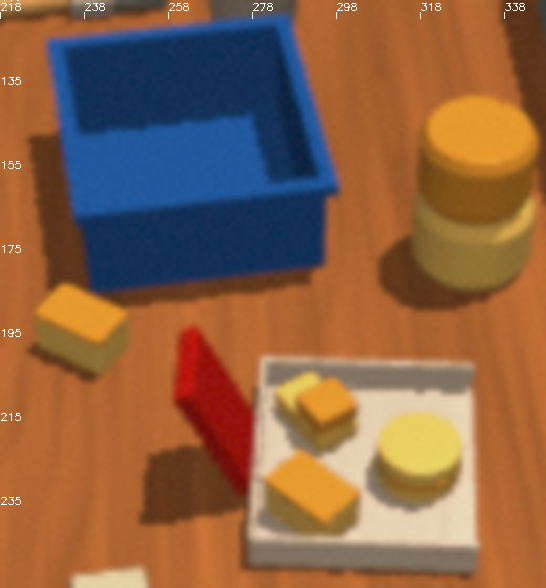

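```bash
cat > m.py <<'E'
from h import *
a,b=load('sc0'),load('si0')
def cc(sc,si):
    return tri((a,(255+sc[0]/4.2-.4,115+sc[1]/4.2-.4)),(b,(218+si[0]/4.2-.4,115+si[1]/4.2-.4)))
def fit(model,P):
    P=np.array(P);M=np.array(model,float);mc=M.mean(0);pc=P.mean(0)
    H=(M-mc)[:,:2].T@(P-pc)[:,:2];th=np.arctan2(H[0,1]-H[1,0],H[0,0]+H[1,1])
    Rz=R.from_euler('z',th).as_matrix();t=pc-Rz@mc
    print('pose',t.round(4),'yaw',np.degrees(th).round(1),'res mm',((M@Rz.T+t-P)*1000).round(1).tolist());return Rz,t
E
python3 - <<'E'
from m import *
def rep(n,L):
    o=[]
    for s in L:
        x,e=cc(*s);print(n,x,e);o.append(x)
    return o
T=rep('tray',[((163,317),(262,357)),((335,396),(473,364)),((213,536),(478,546)),((36,440),(250,541))])
Rz,t=fit([(-.08,.089,.028),(.08,.089,.028),(.08,-.089,.028),(-.08,-.089,.028)],T)
S=rep('stray',[((53,198),(66,283)),((83,238),(128,316)),((43,250),(100,344)),((15,210),(36,314))])
fit([(-.031,.02,.038),(.031,.02,.038),(.031,-.02,.038),(-.031,-.02,.038)],S)
U=rep('tub',[((172,20),(48,40)),((378,63),(293,16)),((308,200),(336,190)),((78,147),(75,217))])
fit([(-.103,.113,.09),(.103,.113,.09),(.103,-.113,.09),(-.103,-.113,.09)],U)
# grip check
l=np.radians(24)
for y in(.035,-.035):
  for q in(110,30):
    for f in(8,-8):
      c=np.array([-.1165,y,.0851])+ (q-80)/1000*np.array([-np.sin(l),0,np.cos(l)])+f/1000*np.array([np.cos(l),0,np.sin(l)])
      X=Rz@c+t;print('grip',y,q,f,'sc',proj(a,X),'si',proj(b,X))
print('tray_grip',Rz@[-.1165,0,.0851]+t)
for n,s,i in [('hyg top',(325,305),(347,362)),('wheelR top',(422,388),(509,396)),('wtop',(513,233),(474,212)),('cap',(250,454),(446,527)),('pail',(495,168),(398,147))]:
    print(n,tri((a,np.array(s)*.7-.15),(b,np.array(i)*.7-.15)))
E
```

```text
tray [0.5443 0.1121 0.024 ] [0.0005, 0.0005]
tray [0.7036 0.0965 0.0219] [0.0005, 0.0005]
tray [ 0.684  -0.0845  0.0264] [0.0007, 0.0007]
tray [ 0.5259 -0.0664  0.0265] [0.0021, 0.0021]
pose [ 0.6145  0.0144 -0.0033] yaw -6.0 res mm [[-0.0, -0.7, 0.7], [-0.2, -2.0, 2.8], [0.6, 2.0, -1.7], [-0.4, 0.7, -1.8]]
stray [0.3963 0.1895 0.0382] [0.0004, 0.0004]
stray [0.4438 0.1564 0.0337] [0.0018, 0.0018]
stray [0.4222 0.1259 0.0343] [0.0012, 0.0012]
stray [0.3731 0.1625 0.0335] [0.0012, 0.0012]
pose [ 0.4088  0.1586 -0.0031] yaw -36.4 res mm [[-0.5, 3.6, -3.3], [1.9, -0.1, 1.2], [-0.3, -1.8, 0.6], [-1.1, -1.6, 1.4]]
tub [0.3817 0.4485 0.076 ] [0.001, 0.001]
tub [0.5902 0.4499 0.0916] [0.0006, 0.0006]
tub [0.6104 0.2424 0.0786] [0.0026, 0.0026]
tub [0.4061 0.2175 0.0798] [0.0007, 0.0007]
pose [ 0.4971  0.3396 -0.0085] yaw 4.8 res mm [[3.3, -5.0, 5.5], [0.1, 10.9, -10.1], [-1.2, -6.8, 2.9], [-2.2, 0.8, 1.7]]
grip 0.035 110 8 sc [274.7 173.8] si [265.  191.6]
grip 0.035 110 -8 sc [271.  173.7] si [260.2 193. ]
grip 0.035 30 8 sc [282.6 194.3] si [276.2 208.8]
grip 0.035 30 -8 sc [278.9 194.1] si [271.5 210.1]
grip -0.035 110 8 sc [262.  185.3] si [263.3 208.6]
grip -0.035 110 -8 sc [258.3 185.1] si [258.4 210. ]
grip -0.035 30 8 sc [270.5 206.1] si [274.9 225.7]
grip -0.035 30 -8 sc [266.8 205.8] si [270.1 227. ]
tray_grip [0.49859796 0.02669507 0.0818    ]
hyg top (array([ 0.4262, -0.1168,  0.0501]), [0.0013, 0.0013])
wheelR top (array([ 0.725 , -0.2417,  0.0859]), [0.0027, 0.0027])
wtop (array([0.7201, 0.242 , 0.1195]), [0.0005, 0.0005])
cap (array([ 0.5769, -0.5287,  0.1655]), [0.0002, 0.0002])
pail (array([0.563 , 0.5418, 0.0919]), [0.0028, 0.0028])
```

Stray: centre (0.409, 0.159), yaw -36°. Tray: (0.6145, 0.014), yaw -6°. Tub: (0.497, 0.340), yaw about 5°. Mat: (0.533, -0.346), yaw -5°. All heights fit the text. I'll grip the stray along its 62 mm length, because closing across its width would put the gripper body over the tub rim.

carry_out:
  steps:
    - [0, 0, 7, 4, 10, 1, 1]
    - [0, 0, 14, 8, 20, 2, 1]
    - [0, 0, 21, 12, 29, 2, 1]
    - [0, 0, 28, 17, 38, 2, 1]
    - [0, 0, 28.3, 18, 43, 2, 1]
    - [0, 0, 28.3, 18, 48, 2, 1]
    - [0, 0, 28.3, 17, 53, 1, 1]
    - [0, 0, 28.3, 16, 58, 0, 1]
    - [0, 0, 28.3, 15, 63, -2, 1]
    - [0, 0, 28.3, 14, 68, -4, 1]
    - [0, 0, 28.3, 13.2, 73, -6, 1]
    - [0, 0, 28.3, 13.2, 74.7, -8, 1]
  squeeze: 20

```text
time: 1.3
position: [0.4113, -0.015, 0.1942]
tool_rot: [2.804, 1.415, 0.001]
ft_force: [0.8, 0.2, -0.6]
grip_width: 0.993
grip_force: 0.0
```

carry_out:
  steps:
    - [0, 0, 0, 0, 12, -5, 1]
    - [0, 0, 0, 0, 14, -5, 1]
    - [0, 0, 0, 0, 14, -5, 1]
    - [0, 0, 0, 0, 14, -5, 1]
    - [0, 0, 0, 0, 14, -5, 1]

```text
time: 1.8
position: [0.4109, 0.1236, 0.1439]
tool_rot: [-2.802, -1.42, 0.002]
ft_force: [0.8, -0.6, -0.3]
grip_width: 0.996
grip_force: 0.0
```

Run:
```python
from h import *
d=snap('wrist','w1');s=ctrl.get_state();print(s['position'],s['tool_rot'])
i=cv2.imread('pics/w1.png')
m=np.array([.409,.159]);c,sn=np.cos(np.radians(-36.4)),np.sin(np.radians(-36.4))
for x,y in((.031,.02),(.031,-.02),(-.031,-.02),(-.031,.02)):
    p=proj(d,[m[0]+c*x-sn*y,m[1]+sn*x+c*y,.037]);cv2.circle(i,tuple(int(v) for v in p),3,(255,0,255),1)
cv2.imwrite('pics/w1m.png',i)
```

```text
[0.41140313 0.12235533 0.14422864] [ 2.80437602e+00  1.41535321e+00 -1.24686101e-03]
```

View pics/w1m.png

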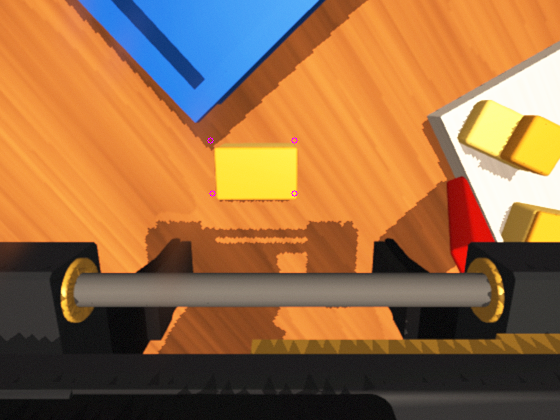

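The wrist view shows the stray's top face with corners (215,147), (297,147), (297,200) and (216,200), about 5 px off my marks. I'll refine its position.

Run:
```python
from m import *
d=load('w1')
P=[onz(d,p,.038) for p in((215,147),(297,147),(297,200),(216,200))];print(np.mean(P,0),P)
w=(256,173.5);sc=(255+48.5/4.2-.4,115+224/4.2-.4);si=(218+82/4.2-.4,115+314/4.2-.4)
print(tri((d,w),(a,sc),(b,si)))
print('tub corner',onz(d,(197,123),.09),'tray corner rim',onz(d,(432,118),.028))
```

```text
[0.408275 0.1539   0.038   ] [array([0.396 , 0.1878, 0.038 ]), array([0.4446, 0.1522, 0.038 ]), array([0.4212, 0.1195, 0.038 ]), array([0.3713, 0.1561, 0.038 ])]
(array([0.4093, 0.155 , 0.038 ]), [0.0011, 0.002, 0.001])
tub corner [0.4072 0.2036 0.09  ] tray corner rim [0.5382 0.1091 0.028 ]
```

carry_out:
  steps:
    - [0, 0, 0, -0.5, 2.8, 0, 1]
    - [0, 0, 0, -0.5, 2.8, -3, 1]
    - [0, 0, 0, -0.5, 2.8, -6, 1]
    - [0, 0, 0, -0.5, 2.8, -9, 1]
    - [0, 0, 0, -0.5, 2.8, -11.5, 1]
    - [0, 0, 0, -0.5, 2.8, -13.5, 1]
    - [0, 0, 0, -0.5, 2.8, -13.5, 1]
    - [0, 0, 0, -0.5, 2.8, -13.5, 0.4]
    - [0, 0, 0, -0.5, 2.8, -13.5, 0.4]
    - [0, 0, 0, -0.5, 2.8, -13.5, 0.4]
    - [0, 0, 0, -0.5, 2.8, -13.5, 0.4]
    - [0, 0, 0, -0.5, 2.8, -13.5, 0.4]
  squeeze: 25

```text
time: 3.05
position: [0.4074, 0.1509, 0.0102]
tool_rot: [2.804, 1.415, 0.002]
ft_force: [-0.2, -0.9, 5.6]
grip_width: 0.713
grip_force: 25.0
```

carry_out:
  steps:
    - [0, 0, 0, 0, 0, 3, 0.4]
    - [0, 0, 0, 0, 0, 7, 0.4]
    - [0, 0, 0, 0, 0, 11, 0.4]
    - [0, 0, 0, 0, 0, 15, 0.4]
    - [0, 0, 7, 1, 3, 16, 0.4]
    - [0, 0, 14, 2, 7, 16, 0.4]
    - [0, 0, 21, 4, 11, 16, 0.4]
    - [0, 0, 28, 6, 15, 16, 0.4]
    - [0, 0, 35, 7, 19, 16, 0.4]
    - [0, 0, 41, 8, 23, 16, 0.4]
    - [0, 0, 41, 8.3, 25.4, 16, 0.4]
    - [0, 0, 41, 8.3, 25.4, 16, 0.4]

```text
time: 4.25
position: [0.4876, 0.4093, 0.1688]
tool_rot: [-2.122, -2.31, -0.001]
ft_force: [-1.6, -0.4, -0.9]
grip_width: 0.709
grip_force: 25.0
```

carry_out:
  steps:
    - [0, 0, 0, 0, 0, 0, 0.4]
    - [0, 0, 0, 0, 0, 0, 0.4]

```text
time: 4.45
position: [0.4899, 0.4036, 0.1692]
tool_rot: [2.132, 2.306, -0.001]
ft_force: [-0.3, 0.4, -0.3]
grip_width: 0.711
grip_force: 25.0
```

Held and over the tub. I'll lower it to TCP z of about 0.045, open, and go back up.

carry_out:
  steps:
    - [0, 0, 0, 0, 0, -4, 0.4]
    - [0, 0, 0, 0, 0, -8, 0.4]
    - [0, 0, 0, 0, 0, -11, 0.4]
    - [0, 0, 0, 0, 0, -12.4, 0.4]
    - [0, 0, 0, 0, 0, -12.4, 0.4]
    - [0, 0, 0, 0, 0, -12.4, 0.95]
    - [0, 0, 0, 0, 0, -12.4, 0.95]
    - [0, 0, 0, 0, 0, -12.4, 0.95]
    - [0, 0, 0, 0, 0, -8, 0.95]
    - [0, 0, 0, 0, 0, -4, 0.95]
    - [0, 0, 0, 0, 0, 0, 0.95]
    - [0, 0, 0, 0, 0, 4, 0.95]

```text
time: 5.65
position: [0.4893, 0.4058, 0.2123]
tool_rot: [2.13, 2.309, 0.004]
ft_force: [0.5, -0.2, -0.0]
grip_width: 0.953
grip_force: 0.0
```

Run:
```python
from h import *
s=ctrl.get_state();print(s['position'],s['grip_width'],s['joint_positions'].round(2))
# planned tool pose at tray grip
yaw=np.radians(-6);Rz=R.from_euler('z',yaw)
l=np.radians(24);z=np.array([np.sin(l),0,-np.cos(l)]);y=np.array([np.cos(l),0,np.sin(l)]);x=np.cross(y,z)
Rt=Rz*R.from_matrix(np.c_[x,y,z])
Rn=R.from_rotvec(s['tool_rot'])
for sgn in (1,-1):
  Rt2=Rt*R.from_euler('z',0 if sgn==1 else 180,degrees=True)
  print('turn deg',np.degrees((Rt2*Rn.inv()).as_rotvec()).round(2))
g=Rz.apply([-.1165,0,.0851])+[.614,.014,0]
u=Rt.apply([0,0,1]);print('grip',g,'TCP',g+.019*u,'approach dir',u)
```

```text
[0.48933595 0.40582746 0.21232748] 0.9531788997725917 [ 0.05  0.5  -1.08  1.48  0.45  1.42 -0.96]
turn deg [ -0.37 -23.93 -10.47]
turn deg [-35.56   0.31 165.87]
grip [0.4981382  0.02617757 0.0851    ] TCP [0.50582386 0.02536977 0.06774264] approach dir [ 0.4045085  -0.04251556 -0.91354546]
```

carry_out:
  steps:
    - [0, 0, -2, 0, -4, 0, 0.95]
    - [0, 0, -4, 0, -8, 0, 0.95]
    - [0, -4, -6, 0, -12, 0, 0.95]
    - [0, -8, -8, 0, -16, 0, 0.95]
    - [0, -12, -10, 0, -20, 0, 0.95]
    - [-0.2, -16, -10.4, 0, -24, 0, 0.95]
    - [-0.4, -20, -10.5, -0.4, -28, 0, 0.95]
    - [-0.4, -23.9, -10.5, -0.8, -32, 0, 0.95]
    - [-0.4, -23.9, -10.5, -0.8, -36, 0, 0.95]
    - [-0.4, -23.9, -10.5, -0.8, -37.8, 0, 0.95]
    - [-0.4, -23.9, -10.5, -0.8, -37.8, 0, 0.95]
    - [-0.4, -23.9, -10.5, -0.8, -37.8, 0, 0.95]

```text
time: 6.85
position: [0.4921, 0.0237, 0.2045]
tool_rot: [2.098, 1.873, 0.381]
ft_force: [0.4, 0.4, -0.0]
grip_width: 0.947
grip_force: 0.0
```

carry_out:
  steps:
    - [0, 0, 0, 0, 0, 0, 0.95]
    - [0, 0, 0, 0, 0, 0, 0.95]

```text
time: 7.05
position: [0.4934, 0.0302, 0.2068]
tool_rot: [2.087, 1.88, 0.387]
ft_force: [0.2, 0.6, 0.1]
grip_width: 0.946
grip_force: 0.0
```

Run:
```python
from h import *
s=ctrl.get_state();print(s['position'],s['tool_rot'],s['joint_positions'].round(2))
Rn=R.from_rotvec(s['tool_rot']).as_matrix();print(Rn.round(3))
d=snap('wrist','w2');i=cv2.imread('pics/w2.png')
Rz=R.from_euler('z',-6,degrees=True);l=np.radians(24)
for y in(.035,-.035):
    for f in(8,-8):
      c=np.array([-.1165,y,.0851])+ .03*np.array([-np.sin(l),0,np.cos(l)])+f/1000*np.array([np.cos(l),0,np.sin(l)])
      p=proj(d,Rz.apply(c)+[.614,.014,0]);print(p);cv2.circle(i,tuple(int(v) for v in p),3,(255,0,255),1)
for c in((-.08,.089,.028),(.08,.089,.028),(.08,-.089,.028),(-.08,-.089,.028)):
      p=proj(d,Rz.apply(c)+[.614,.014,0]);print(p);cv2.circle(i,tuple(int(v) for v in p),3,(255,0,0),1)
cv2.imwrite('pics/w2m.png',i)
```

```text
[0.49340039 0.03020031 0.20681358] [2.08734504 1.8796165  0.38671509] [-0.02 -0.3  -0.16  2.17  0.09  0.88 -0.33]
[[ 0.105  0.912  0.396]
 [ 0.994 -0.095 -0.045]
 [-0.004  0.399 -0.917]]
[229.6 167.6]
[206.3 167.5]
[233.1 262.1]
[211.4 262. ]
[245.7  90.9]
[388.2  93.6]
[376.7 248.5]
[250.  271.6]
```

View pics/w2m.png

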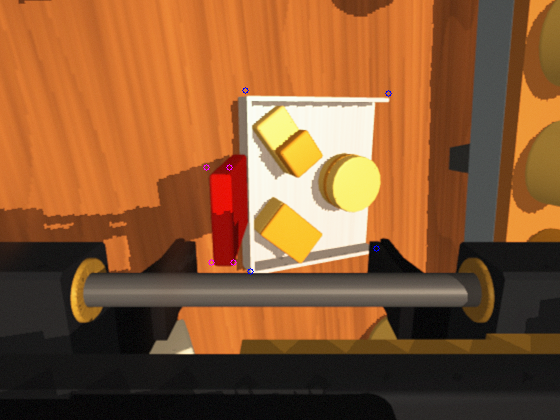

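The wrist view shows the three pieces in place and the grip's top edge from (211,175) to (214,264). The tray's rim corners are (240,98), (389,100), (377,250) and (250,271).

Run:
```python
from m import *
d=load('w2')
P=[onz(d,p,.028) for p in((240,98),(389,100),(377,250),(250,271))];print(P)
fit([(-.08,.089,.028),(.08,.089,.028),(.08,-.089,.028),(-.08,-.089,.028)],P)
print('grip top back edge',onz(d,(211,176),.108),onz(d,(214,264),.108))
```

```text
[array([0.5375, 0.1053, 0.028 ]), array([0.7038, 0.0874, 0.028 ]), array([ 0.6847, -0.085 ,  0.028 ]), array([ 0.5252, -0.0655,  0.028 ])]
pose [0.6128 0.0106 0.    ] yaw -5.8 res mm [[4.8, 1.9, 0.0], [-2.4, 3.6, 0.0], [-1.4, -1.1, 0.0], [-1.0, -4.4, 0.0]]
grip top back edge [0.4849 0.0564 0.108 ] [ 0.4769 -0.0093  0.108 ]
```

carry_out:
  steps:
    - [0, 0, 0, 0, -0.5, -3, 0.95]
    - [0, 0, 0, 0, -0.5, -5, 0.95]
    - [0, 0, 0, 0, -0.5, -7, 0.95]
    - [0, 0, 0, 0.2, -0.5, -9, 0.95]
    - [0, 0, 0, 0.4, -0.5, -10, 0.95]
    - [0, 0, 0, 0.6, -0.5, -11, 0.95]
    - [0, 0, 0, 0.6, -0.5, -11, 0.95]
    - [0, 0, 0, 0.6, -0.5, -11, 0.95]

```text
time: 7.9
position: [0.4996, 0.0237, 0.0963]
tool_rot: [2.09, 1.878, 0.385]
ft_force: [0.1, -0.2, -0.2]
grip_width: 0.952
grip_force: 0.0
```

Run:
```python
from h import *
s=ctrl.get_state();print(s['position'],s['ft_force'].round(1),s['joint_positions'].round(2))
print(R.from_rotvec(s['tool_rot']).as_matrix().round(3))
```

```text
[0.49955146 0.02367611 0.09633058] [ 0.1 -0.2 -0.2] [ 0.   -0.16 -0.18  2.3   0.15  0.61 -0.39]
[[ 0.107  0.912  0.395]
 [ 0.994 -0.097 -0.046]
 [-0.004  0.397 -0.918]]
```

carry_out:
  steps:
    - [0, -0.7, 0, 0.3, 0, -1.4, 0.95]
    - [0, -0.7, 0, 0.6, 0, -2.7, 0.95]
    - [0, -0.7, 0, 0.6, 0, -2.7, 0.95]
    - [0, -0.7, 0, 0.6, 0, -2.7, 0.95]

```text
time: 8.3
position: [0.5055, 0.0236, 0.0696]
tool_rot: [2.083, 1.871, 0.397]
ft_force: [0.4, -0.3, 0.2]
grip_width: 0.948
grip_force: 0.0
```

Run:
```python
from h import *
s=ctrl.get_state();print(s['position'],s['ft_force'].round(1),s['joint_positions'].round(2))
print(R.from_rotvec(s['tool_rot']).as_matrix().round(3))
```

```text
[0.50550725 0.02361294 0.06956108] [ 0.4 -0.3  0.2] [ 0.01 -0.11 -0.19  2.32  0.2   0.53 -0.44]
[[ 0.108  0.907  0.406]
 [ 0.994 -0.097 -0.046]
 [-0.002  0.409 -0.913]]
```

Pose as planned. Now I'll close at 60 N.

carry_out:
  steps:
    - [0, 0, 0, 0, 0, 0, 0.1]
    - [0, 0, 0, 0, 0, 0, 0.1]
    - [0, 0, 0, 0, 0, 0, 0.1]
    - [0, 0, 0, 0, 0, 0, 0.1]
    - [0, 0, 0, 0, 0, 0, 0.1]
    - [0, 0, 0, 0, 0, 0, 0.1]
    - [0, 0, 0, 0, 0, 0, 0.1]
    - [0, 0, 0, 0, 0, 0, 0.1]
  squeeze: 60

```text
time: 9.1
position: [0.505, 0.0235, 0.0686]
tool_rot: [2.084, 1.871, 0.396]
ft_force: [0.6, -0.1, -0.8]
grip_width: 0.306
grip_force: 0.0
```

carry_out:
  steps:
    - [0, 0, 0, 0, 0, 0, 0.1]
    - [0, 0, 0, 0, 0, 0, 0.1]
    - [0, 0, 0, 0, 0, 0, 0.1]
    - [0, 0, 0, 0, 0, 0, 0.1]

```text
time: 9.5
position: [0.5055, 0.0235, 0.069]
tool_rot: [2.083, 1.871, 0.397]
ft_force: [1.8, -0.0, -0.4]
grip_width: 0.179
grip_force: 60.0
```

carry_out:
  steps:
    - [0, 0, 0, 0, 0, 0.4, 0.1]
    - [0, 0, 0, 0, 0, 1, 0.1]
    - [0, 0, 0, 0, 0, 1.8, 0.1]
    - [0, 0, 0, 0, 0, 2.6, 0.1]
    - [0, 0, 0, 0, 0, 3.4, 0.1]
    - [0, 0, 0, 0, 0, 4.2, 0.1]
    - [0, 0, 0, 0, 0, 5, 0.1]
    - [0, 0, 0, 0, 0, 5.8, 0.1]
    - [0, 0, 0, 0, 0, 6.5, 0.1]
    - [0, 0, 0, 0, 0, 7, 0.1]
    - [0, 0, 0, 0, 0, 7, 0.1]
    - [0, 0, 0, 0, 0, 7, 0.1]

```text
time: 10.7
position: [0.5048, 0.0234, 0.1385]
tool_rot: [2.084, 1.871, 0.396]
ft_force: [-0.5, -0.0, -5.5]
grip_width: 0.182
grip_force: 60.0
```

Run:
```python
from h import *
s=ctrl.get_state();print(s['position'],s['torque'].round(2),s['joint_positions'].round(2),s['ft_force'].round(1))
print(R.from_rotvec(s['tool_rot']).as_matrix().round(3))
d=snap('side','si1');cv2.imwrite('pics/si1c.png',cv2.resize(d['pixels'][100:300,180:380,::-1],(600,600)))
```

```text
[0.50480433 0.02344661 0.13850827] [ 0.07  1.27 -0.03] [-0.   -0.21 -0.16  2.25  0.12  0.7  -0.36] [-0.5 -0.  -5.5]
[[ 0.108  0.908  0.405]
 [ 0.994 -0.097 -0.046]
 [-0.003  0.407 -0.913]]
```

View pics/si1c.png

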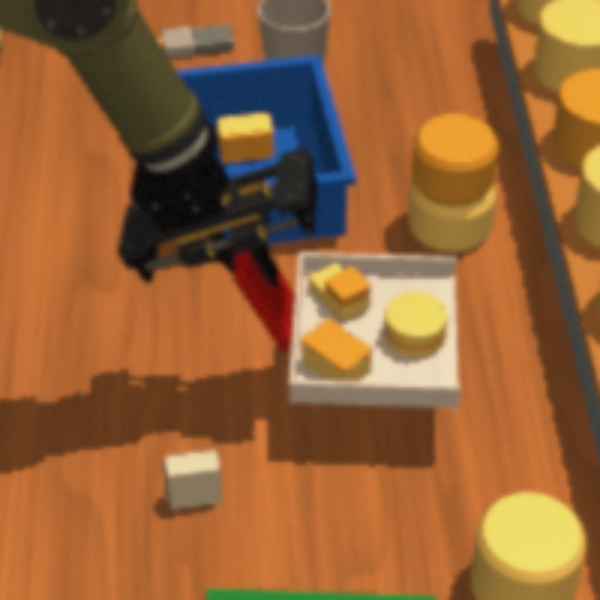

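Lifted level with all three pieces on, and the stray is in the tub. I'll raise further, then swing about the base towards the tub.

carry_out:
  steps:
    - [0, 0, 0, 0, 0, 0.4, 0.1]
    - [0, 0, 0, 0, 0, 1, 0.1]
    - [0, 0, 0, 0, 0, 1.8, 0.1]
    - [0, 0, 0, 0, 0, 2.6, 0.1]
    - [0, 0, 0, 0, 0, 3.4, 0.1]
    - [0, 0, 0, 0, 0, 4.2, 0.1]
    - [0, 0, 0, -0.1, 0, 5, 0.1]
    - [0, 0, 0, -0.2, 0, 5.8, 0.1]
    - [0, 0, 0, -0.3, 0, 6.6, 0.1]
    - [0, 0, 0, -0.4, 0, 7.2, 0.1]
    - [0, 0, 0, -0.4, 0, 7.5, 0.1]
    - [0, 0, 0, -0.4, 0, 7.5, 0.1]

```text
time: 11.95
position: [0.5013, 0.0235, 0.2143]
tool_rot: [2.083, 1.871, 0.397]
ft_force: [0.5, 0.3, -4.6]
grip_width: 0.178
grip_force: 60.0
```

carry_out:
  steps:
    - [0, 0, 1, 0, 0.8, 0, 0.1]
    - [0, 0, 2.5, -0.2, 2.2, 0, 0.1]
    - [0, 0, 4, -0.3, 3.5, 0, 0.1]
    - [0, 0, 6, -0.5, 5.2, 0, 0.1]
    - [0, 0, 8, -0.8, 6.9, 0, 0.1]
    - [0, 0, 10, -1.2, 8.6, 0, 0.1]
    - [0, 0, 12, -1.6, 10.3, 0, 0.1]
    - [0, 0, 14, -2.1, 12, 0, 0.1]
    - [0, 0, 16, -2.6, 13.7, 0, 0.1]
    - [0, 0, 18, -3.2, 15.3, 0, 0.1]
    - [0, 0, 19.3, -3.6, 16.4, 0, 0.1]
    - [0, 0, 20, -3.8, 17, 0, 0.1]

```text
time: 13.15
position: [0.4624, 0.1951, 0.2137]
tool_rot: [1.749, 2.241, 0.475]
ft_force: [0.1, -0.4, -4.5]
grip_width: 0.179
grip_force: 60.0
```

Run:
```python
from h import *
s=ctrl.get_state();print(s['position'],s['torque'].round(2),s['joint_positions'].round(2),s['ft_force'].round(1))
print(R.from_rotvec(s['tool_rot']).as_matrix().round(3))
```

```text
[0.46238903 0.19509292 0.21372005] [-0.37  1.24 -0.07] [-0.25 -0.3  -0.24  2.15  0.04  0.87 -0.27] [ 0.1 -0.4 -4.5]
[[-0.242  0.886  0.396]
 [ 0.97   0.222  0.096]
 [-0.003  0.408 -0.913]]
```

carry_out:
  steps:
    - [0, 0, 1, -0.3, 0.8, 0, 0.1]
    - [0, 0, 2.5, -0.9, 2, 0, 0.1]
    - [0, 0, 4, -1.5, 3.2, 0, 0.1]
    - [0, 0, 6, -2.3, 4.7, 0, 0.1]
    - [0, 0, 8, -3.2, 6.2, 0, 0.1]
    - [0, 0, 10, -4.1, 7.7, 0, 0.1]
    - [0, 0, 12, -5.1, 9.2, 0, 0.1]
    - [0, 0, 14, -6.1, 10.6, 0, 0.1]
    - [0, 0, 15.3, -6.8, 11.5, 0, 0.1]
    - [0, 0, 16, -7.2, 12, 0, 0.1]
    - [0, 0, 16, -7.2, 12, 0, 0.1]
    - [0, 0, 16, -7.2, 12, 0, 0.1]

```text
time: 14.35
position: [0.3913, 0.3131, 0.2136]
tool_rot: [1.445, 2.493, 0.529]
ft_force: [0.6, -0.0, -4.8]
grip_width: 0.177
grip_force: 60.0
```

Run:
```python
from h import *
s=ctrl.get_state();print(s['position'],s['torque'].round(2),s['joint_positions'].round(2),s['ft_force'].round(1))
Rn=R.from_rotvec(s['tool_rot']).as_matrix();print(Rn.round(3))
# tray pose from tool
l=np.radians(24);z=np.array([np.sin(l),0,-np.cos(l)]);y=np.array([np.cos(l),0,np.sin(l)]);x=np.cross(y,z)
Rtray=Rn@np.c_[x,y,z].T
g=s['position']-.019*Rn[:,2]
print('lip',g+Rtray@[.1965,0,-.0811],'org',g-Rtray@[-.1165,0,.0851],'yaw',np.degrees(np.arctan2(Rtray[1,0],Rtray[0,0])))
# plan: tip phi about tray y, desired lip
yaw=np.degrees(np.arctan2(Rtray[1,0],Rtray[0,0]));R0=R.from_euler('z',yaw,degrees=True)
for phi,L in((0,None),(10,(.525,.362,.14)),(20,(.50,.345,.13)),(30,(.48,.332,.125)),(40,(.472,.327,.125)),(50,(.47,.325,.125))):
    Rt=R0*R.from_euler('y',phi,degrees=True)
    if L is None: continue
    gg=np.array(L)-Rt.apply([.1965,0,-.0811]); zt=(Rt.as_matrix()@np.c_[x,y,z])[:,2]; tcp=gg+.019*zt
    print(phi,'shift cm',((tcp-s['position'])*100).round(1),'turn',np.degrees((Rt*R.from_matrix(Rtray).inv()).as_rotvec()).round(1),'tcp r',np.hypot(*tcp[:2]).round(3))
```

```text
[0.39128351 0.31307019 0.2136469 ] [-0.68  1.04  0.03] [-0.52 -0.3  -0.25  2.15  0.04  0.87 -0.27] [ 0.6 -0.  -4.8]
[[-0.497  0.792  0.355]
 [ 0.868  0.455  0.2  ]
 [-0.003  0.408 -0.913]]
lip [0.55526498 0.40672455 0.15011005] org [0.48584405 0.36697495 0.14602298] yaw 29.78680120501503
10 shift cm [-1.8 -3.8  2.2] turn [-4.9  8.8 -0. ] tcp r 0.464
20 shift cm [-2.6 -4.5  4.1] turn [-9.8 17.5 -0. ] tcp r 0.453
30 shift cm [-2.6 -4.6  6.1] turn [-14.8  26.2  -0. ] tcp r 0.453
40 shift cm [-0.9 -3.8  8.2] turn [-19.8  34.8  -0.1] tcp r 0.471
50 shift cm [ 1.6 -2.4  9.7] turn [-24.7  43.5  -0.1] tcp r 0.499
```

carry_out:
  steps:
    - [-0.8, 1.5, 0, -0.3, -0.6, 0.4, 0.1]
    - [-1.6, 2.9, 0, -0.6, -1.3, 0.8, 0.1]
    - [-2.5, 4.4, 0, -0.9, -1.9, 1.1, 0.1]
    - [-3.3, 5.9, 0, -1.2, -2.5, 1.5, 0.1]
    - [-4.1, 7.3, 0, -1.5, -3.2, 1.9, 0.1]
    - [-4.9, 8.8, 0, -1.8, -3.8, 2.2, 0.1]
    - [-5.8, 10.3, 0, -1.9, -3.9, 2.5, 0.1]
    - [-6.6, 11.7, 0, -2.1, -4, 2.9, 0.1]
    - [-7.4, 13.2, 0, -2.2, -4.2, 3.2, 0.1]
    - [-8.2, 14.6, 0, -2.3, -4.3, 3.5, 0.1]
    - [-9, 16.1, 0, -2.5, -4.4, 3.8, 0.1]
    - [-9.8, 17.5, 0, -2.6, -4.5, 4.1, 0.1]

```text
time: 15.55
position: [0.3662, 0.268, 0.2551]
tool_rot: [1.559, 2.686, 0.096]
ft_force: [-0.6, 0.2, -5.9]
grip_width: 0.181
grip_force: 60.0
```

```bash
cat > t.py <<'E'
from h import *
l=np.radians(24);z=np.array([np.sin(l),0,-np.cos(l)]);y=np.array([np.cos(l),0,np.sin(l)]);x=np.cross(y,z);G=np.c_[x,y,z]
def tray():
    s=ctrl.get_state();Rn=R.from_rotvec(s['tool_rot']).as_matrix();Rt=Rn@G.T;g=s['position']-.019*Rn[:,2]
    print(s['position'].round(4),s['joint_positions'].round(2),'F',s['ft_force'].round(1),'M',s['torque'].round(2))
    print('lip',(g+Rt@[.1965,0,-.0811]).round(4),'org',(g-Rt@[-.1165,0,.0851]).round(4),'yaw',np.degrees(np.arctan2(Rt[1,0],Rt[0,0])).round(1),'tilt',np.degrees(np.arccos(Rt[2,2])).round(1))
    return s,Rn,Rt
E
python3 -c "from t import *;tray()"
```

```text
[0.3662 0.268  0.2551] [-0.5  -0.16 -0.17  1.91 -0.02  1.33 -0.15] F [-0.6  0.2 -5.9] M [-0.24  0.28 -0.02]
lip [0.5014 0.3453 0.1308] org [0.4349 0.3073 0.1543] yaw 29.7 tilt 19.9
```

carry_out:
  steps:
    - [-0.8, 1.5, 0, 0, 0, 0.3, 0.1]
    - [-1.7, 2.9, 0, 0, 0, 0.7, 0.1]
    - [-2.5, 4.4, 0, 0, 0, 1, 0.1]
    - [-3.3, 5.8, 0, 0, -0.1, 1.3, 0.1]
    - [-4.2, 7.3, 0, 0, -0.1, 1.7, 0.1]
    - [-5, 8.7, 0, 0, -0.1, 2, 0.1]
    - [-5.8, 10.2, 0, 0.3, 0, 2.4, 0.1]
    - [-6.6, 11.6, 0, 0.6, 0.2, 2.7, 0.1]
    - [-7.5, 13, 0, 0.9, 0.3, 3.1, 0.1]
    - [-8.3, 14.5, 0, 1.1, 0.4, 3.4, 0.1]
    - [-9.2, 15.9, 0, 1.4, 0.6, 3.8, 0.1]
    - [-10, 17.3, 0, 1.7, 0.7, 4.1, 0.1]

```text
time: 16.75
position: [0.3842, 0.2756, 0.2961]
tool_rot: [-1.498, -2.579, 0.358]
ft_force: [-1.3, 0.5, -2.7]
grip_width: 0.177
grip_force: 60.0
```

carry_out:
  steps:
    - [-1, 1.7, 0, 0.5, 0.3, 0.3, 0.1]
    - [-2, 3.5, 0, 1, 0.6, 0.6, 0.1]
    - [-3, 5.2, 0, 1.5, 0.9, 0.9, 0.1]
    - [-4, 7, 0, 2, 1.2, 1.2, 0.1]
    - [-4.9, 8.7, 0, 2.5, 1.4, 1.5, 0.1]
    - [-4.9, 8.7, 0, 2.5, 1.4, 1.5, 0.1]
    - [-4.9, 8.7, 0, 2.5, 1.4, 1.5, 0.1]
    - [-4.9, 8.7, 0, 2.5, 1.4, 1.5, 0.1]
    - [-4.9, 8.7, 0, 2.5, 1.4, 1.5, 0.1]
    - [-4.9, 8.7, 0, 2.5, 1.4, 1.5, 0.1]
    - [-4.9, 8.7, 0, 2.5, 1.4, 1.5, 0.1]
    - [-4.9, 8.7, 0, 2.5, 1.4, 1.5, 0.1]

```text
time: 17.95
position: [0.4069, 0.2895, 0.3108]
tool_rot: [-1.433, -2.474, 0.569]
ft_force: [0.2, 0.4, -3.5]
grip_width: 0.176
grip_force: 60.0
```

Run:
```python
from t import *
tray()
d=snap('side','si2');e=snap('scene','sc2')
k=lambda d,x,y,w,h:cv2.resize(d['pixels'][y:y+h,x:x+w,::-1],(400,400),interpolation=cv2.INTER_CUBIC)
cv2.imwrite('pics/p2.png',np.hstack([k(d,200,90,120,120),k(e,240,90,120,120)]))
```

```text
[0.4069 0.2895 0.3108] [-0.52  0.33 -0.15  1.34 -0.02  1.92 -0.16] F [ 0.2  0.4 -3.5] M [ 0.42 -0.76  0.02]
lip [0.4699 0.3258 0.1253] org [0.4226 0.2987 0.184 ] yaw 29.9 tilt 49.9
```

View pics/p2.png

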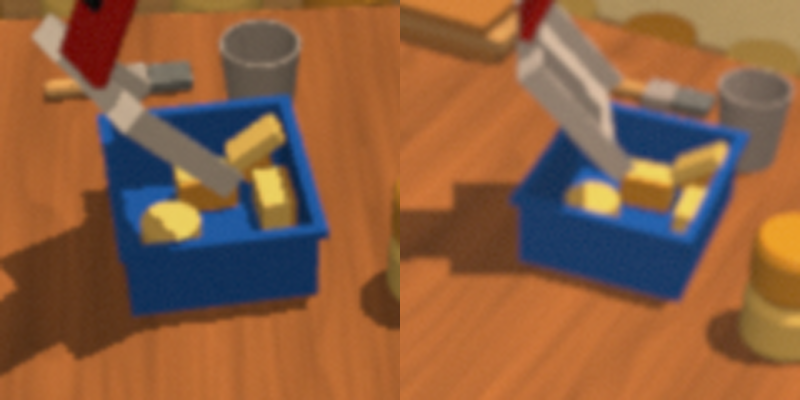

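All four offcuts are in the tub, with one leaning near the far right corner (to be checked later). Next: rise, partly untip, and swing to the mat.

carry_out:
  steps:
    - [0, 0, 0, -0.5, -0.3, 1, 0.1]
    - [0, 0, 0, -0.5, -0.3, 3, 0.1]
    - [1.9, -3.3, 0, -0.3, -0.2, 5, 0.1]
    - [3.7, -6.5, 0, 0, 0, 6, 0.1]
    - [5.6, -9.8, 0, 0, 0, 6, 0.1]
    - [7.5, -13, 0, 0, 0, 6, 0.1]
    - [9.3, -16.3, 0, 0, 0, 6, 0.1]
    - [11.2, -19.5, 0, 0, 0, 6, 0.1]
    - [13, -22.8, 0, 0, 0, 6, 0.1]
    - [14.9, -26, 0, 0, 0, 6, 0.1]
    - [14.9, -26, 0, 0, 0, 6, 0.1]
    - [14.9, -26, 0, 0, 0, 6, 0.1]

```text
time: 19.25
position: [0.4063, 0.2891, 0.3714]
tool_rot: [1.557, 2.688, 0.094]
ft_force: [-0.4, 0.1, -2.9]
grip_width: 0.177
grip_force: 60.0
```

carry_out:
  steps:
    - [0, 0, -1, 1, -2, 0, 0.1]
    - [0, 0, -3, 3, -6, 0, 0.1]
    - [0, 0, -5, 5, -10, 0, 0.1]
    - [0, 0, -7, 6.5, -14, 0, 0.1]
    - [0, 0, -9, 7.8, -18, 0, 0.1]
    - [0, 0, -11, 8.7, -22, 0, 0.1]
    - [0, 0, -13, 9.2, -26, 0, 0.1]
    - [0, 0, -15, 9.5, -30, 0, 0.1]
    - [0, 0, -17, 9.3, -33, 0, 0.1]
    - [0, 0, -19, 9, -36, 0, 0.1]
    - [0, 0, -19, 9, -37, 0, 0.1]
    - [0, 0, -19, 9, -37, 0, 0.1]

```text
time: 20.45
position: [0.4969, -0.0831, 0.3704]
tool_rot: [1.978, 2.383, 0.082]
ft_force: [-1.1, 0.4, -3.3]
grip_width: 0.181
grip_force: 60.0
```

Run:
```python
from t import *
s,Rn,Rt=tray()
Y=-8
for phi,c in((20,(.533,-.346,.15)),(0,(.533,-.346,.12)),(0,(.533,-.346,.004))):
    Rd=R.from_euler('z',Y,degrees=True)*R.from_euler('y',phi,degrees=True)
    tcp=np.array(c)+Rd.apply([-.1165,0,.0851])+.019*(Rd.as_matrix()@G)[:,2]
    print(phi,'tcp',tcp.round(4),'shift',((tcp-s['position'])*100).round(1),'turn',np.degrees((Rd*R.from_matrix(Rt).inv()).as_rotvec()).round(1))
```

```text
[ 0.4969 -0.0831  0.3704] [-0.15 -0.08  0.26  1.61  0.    1.55  0.29] F [-1.1  0.4 -3.3] M [-0.    0.14 -0.01]
lip [ 0.6496 -0.0544  0.2457] org [ 0.5744 -0.0685  0.2694] yaw 10.6 tilt 20.1
20 tcp [ 0.4547 -0.335   0.2509] shift [ -4.2 -25.2 -11.9] turn [ -0.   -0.1 -18.6]
0 tcp [ 0.4253 -0.3309  0.1877] shift [ -7.2 -24.8 -18.3] turn [  0.4 -20.2 -18.4]
0 tcp [ 0.4253 -0.3309  0.0717] shift [ -7.2 -24.8 -29.9] turn [  0.4 -20.2 -18.4]
```

carry_out:
  steps:
    - [0, 0, -2, 0, -3, 0, 0.1]
    - [0, 0, -4, -0.3, -6, 0, 0.1]
    - [0, 0, -7, -0.8, -9.5, -1, 0.1]
    - [0, 0, -10, -1.5, -13, -2, 0.1]
    - [0, 0, -13, -2.3, -17, -4, 0.1]
    - [0, 0, -16, -3.2, -21, -6, 0.1]
    - [0, 0, -18.6, -4, -24, -8, 0.1]
    - [0, 0, -18.6, -4.2, -25.2, -9, 0.1]
    - [0, 0, -18.6, -4.2, -25.2, -9, 0.1]
    - [0, 0, -18.6, -4.2, -25.2, -9, 0.1]

```text
time: 21.45
position: [0.4566, -0.3303, 0.2809]
tool_rot: [2.324, 2.036, 0.074]
ft_force: [-0.2, 0.0, -3.0]
grip_width: 0.178
grip_force: 60.0
```

Run:
```python
from t import *
s,Rn,Rt=tray()
Y=-8
for phi,c in((0,(.533,-.346,.08)),(0,(.533,-.346,.004))):
    Rd=R.from_euler('z',Y,degrees=True)*R.from_euler('y',phi,degrees=True)
    tcp=np.array(c)+Rd.apply([-.1165,0,.0851])+.019*(Rd.as_matrix()@G)[:,2]
    print(phi,'tcp',tcp.round(4),'shift',((tcp-s['position'])*100).round(1),'turn',np.degrees((Rd*R.from_matrix(Rt).inv()).as_rotvec()).round(1))
```

```text
[ 0.4566 -0.3303  0.2809] [ 0.1   0.06  0.53  1.65 -0.07  1.38  0.51] F [-0.2  0.  -3. ] M [0.04 0.12 0.07]
lip [ 0.611  -0.3505  0.1565] org [ 0.5351 -0.3405  0.1801] yaw -7.5 tilt 20.0
0 tcp [ 0.4253 -0.3309  0.1477] shift [ -3.1  -0.1 -13.3] turn [ -2.8 -19.8  -0.5]
0 tcp [ 0.4253 -0.3309  0.0717] shift [ -3.1  -0.1 -20.9] turn [ -2.8 -19.8  -0.5]
```

carry_out:
  steps:
    - [-0.4, -2.5, 0, -0.4, 0.2, -1, 0.1]
    - [-0.7, -5, 0, -0.8, 0.2, -2.5, 0.1]
    - [-1, -7.5, 0, -1.2, 0.2, -4, 0.1]
    - [-1.4, -10, 0, -1.6, 0.2, -6, 0.1]
    - [-1.8, -12.5, 0, -2, 0.2, -8, 0.1]
    - [-2.2, -15, 0, -2.4, 0.2, -10, 0.1]
    - [-2.5, -17.5, 0, -2.8, 0.2, -12, 0.1]
    - [-2.8, -19.8, -0.5, -3.1, 0.2, -13.3, 0.1]
    - [-2.8, -19.8, -0.5, -3.1, 0.2, -13.3, 0.1]
    - [-2.8, -19.8, -0.5, -3.1, 0.2, -13.3, 0.1]
    - [-2.8, -19.8, -0.5, -3.1, 0.2, -13.3, 0.1]

```text
time: 22.55
position: [0.4262, -0.3305, 0.1499]
tool_rot: [2.112, 1.833, 0.391]
ft_force: [0.8, -0.3, -2.9]
grip_width: 0.179
grip_force: 60.0
```

Run:
```python
from t import *
s,Rn,Rt=tray()
d=snap('side','si3');e=snap('scene','sc3')
k=lambda d,x,y,w,h:cv2.resize(d['pixels'][y:y+h,x:x+w,::-1],(400,400),interpolation=cv2.INTER_CUBIC)
A=k(d,200,250,150,150);B=k(e,150,200,150,150);g=s['position']-.019*Rn[:,2]
for im,D,x0,y0 in((A,d,200,250),(B,e,150,200)):
  for c in((-.08,.089,.028),(.08,.089,.028),(.08,-.089,.028),(-.08,-.089,.028)):
    X=g+Rt@(np.array(c)-[-.1165,0,.0851]);p=(proj(D,X)-[x0,y0])*400/150;cv2.circle(im,tuple(int(v) for v in p),3,(255,0,255),1)
cv2.imwrite('pics/p3.png',np.hstack([A,B]))
```

```text
[ 0.4262 -0.3305  0.1499] [ 0.13 -0.15  0.61  2.15 -0.22  0.78  0.74] F [ 0.8 -0.3 -2.9] M [0.13 0.75 0.  ]
lip [ 0.6132 -0.3571  0.0867] org [ 0.5341 -0.3459  0.0825] yaw -8.1 tilt 0.2
```

View pics/p3.png

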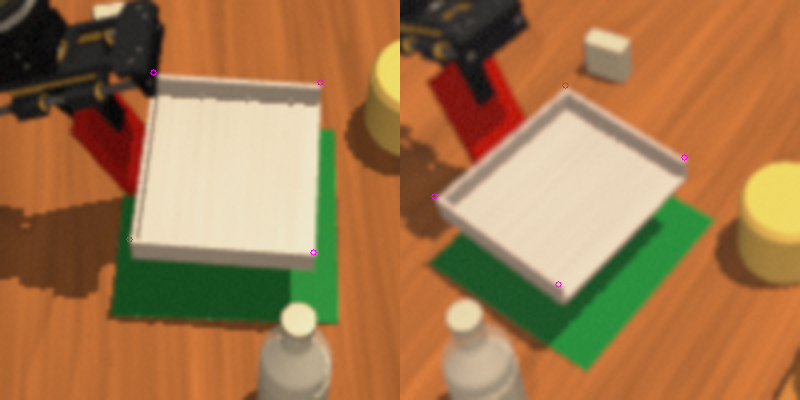

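The tray is empty, level, centred over the mat and a few mm lower than computed. I'll lower it gently and watch the force.

carry_out:
  steps:
    - [0, 0, 0, 0, 0, -0.8, 0.1]
    - [0, 0, 0, 0, 0, -1.8, 0.1]
    - [0, 0, 0, 0, 0, -2.8, 0.1]
    - [0, 0, 0, 0, 0, -3.8, 0.1]
    - [0, 0, 0, 0, 0, -4.8, 0.1]
    - [0, 0, 0, 0, 0, -5.5, 0.1]
    - [0, 0, 0, 0, 0, -6.2, 0.1]
    - [0, 0, 0, 0, 0, -6.7, 0.1]
    - [0, 0, 0, 0, 0, -7, 0.1]
    - [0, 0, 0, 0, 0, -7, 0.1]
    - [0, 0, 0, 0, 0, -7, 0.1]

```text
time: 23.75
position: [0.4242, -0.3307, 0.078]
tool_rot: [2.116, 1.831, 0.39]
ft_force: [0.7, 0.3, -3.1]
grip_width: 0.18
grip_force: 60.0
```

```bash
python3 -c "from t import *;tray()"
```

```text
[ 0.4242 -0.3307  0.078 ] [ 0.11 -0.03  0.67  2.22 -0.39  0.64  0.92] F [ 0.7  0.3 -3.1] M [ 0.15  0.84 -0.06]
lip [ 0.6111 -0.3577  0.0144] org [ 0.5319 -0.3463  0.0103] yaw -8.2 tilt 0.0
```

Not in contact yet; about 6 mm to go.

carry_out:
  steps:
    - [0, 0, 0, 0, 0, -0.1, 0.1]
    - [0, 0, 0, 0, 0, -0.2, 0.1]
    - [0, 0, 0, 0, 0, -0.3, 0.1]
    - [0, 0, 0, 0, 0, -0.4, 0.1]
    - [0, 0, 0, 0, 0, -0.4, 0.1]

```text
time: 24.25
position: [0.4239, -0.3305, 0.0735]
tool_rot: [2.117, 1.832, 0.39]
ft_force: [-0.2, -0.4, -2.6]
grip_width: 0.181
grip_force: 60.0
```

carry_out:
  steps:
    - [0, 0, 0, 0, 0, -0.1, 0.1]
    - [0, 0, 0, 0, 0, -0.15, 0.1]
    - [0, 0, 0, 0, 0, -0.15, 0.1]

```text
time: 24.55
position: [0.4247, -0.331, 0.0731]
tool_rot: [2.115, 1.831, 0.391]
ft_force: [-2.1, 1.8, 3.2]
grip_width: 0.179
grip_force: 60.0
```

Contact. I'll open and back out along the grip.

carry_out:
  steps:
    - [0, 0, 0, 0, 0, 0, 0.7]
    - [0, 0, 0, 0, 0, 0, 0.7]
    - [0, 0, 0, 0, 0, 0, 0.7]
    - [0, 0, 0, 0, 0, 0, 0.7]
    - [0, 0, 0, 0, 0, 0, 0.7]
    - [0, 0, 0, 0, 0, 0, 0.7]
    - [0, 0, 0, 0, 0, 0, 0.7]
    - [0, 0, 0, 0, 0, 0, 0.7]

```text
time: 25.35
position: [0.424, -0.3305, 0.0722]
tool_rot: [2.116, 1.832, 0.39]
ft_force: [-0.0, 0.1, -0.2]
grip_width: 0.692
grip_force: 0.0
```

carry_out:
  steps:
    - [0, 0, 0, -0.8, 0.1, 1.8, 0.7]
    - [0, 0, 0, -1.6, 0.2, 3.6, 0.7]
    - [0, 0, 0, -2.4, 0.3, 5.5, 0.7]
    - [0, 0, 0, -3.2, 0.4, 7.3, 0.7]
    - [0, 0, 0, -4, 0.5, 9.2, 0.7]
    - [0, 0, 0, -4, 0.5, 12, 0.7]
    - [0, 0, 0, -4, 0.5, 15, 0.7]
    - [0, 0, 0, -4, 0.5, 18, 0.7]
    - [0, 0, 0, -4, 0.5, 18, 0.7]

```text
time: 26.25
position: [0.3856, -0.3277, 0.2574]
tool_rot: [2.11, 1.826, 0.391]
ft_force: [-0.0, -0.9, -0.1]
grip_width: 0.701
grip_force: 0.0
```

Run:
```python
from t import *
tray()
d=snap('side','si4');e=snap('scene','sc4')
k=lambda d,x,y,w,h:cv2.resize(d['pixels'][y:y+h,x:x+w,::-1],(400,300),interpolation=cv2.INTER_CUBIC)
cv2.imwrite('pics/p4.png',np.vstack([np.hstack([k(d,215,100,120,90),k(d,210,270,180,135)]),np.hstack([k(e,255,105,120,90),k(e,150,210,180,135)])]))
```

```text
[ 0.3856 -0.3277  0.2574] [ 0.4  -0.3   0.37  2.05 -0.16  1.02  0.69] F [-0.  -0.9 -0.1] M [ 0.07  0.35 -0.03]
lip [ 0.5728 -0.3553  0.1951] org [ 0.4937 -0.3438  0.1905] yaw -8.3 tilt 0.5
```

View pics/p4.png

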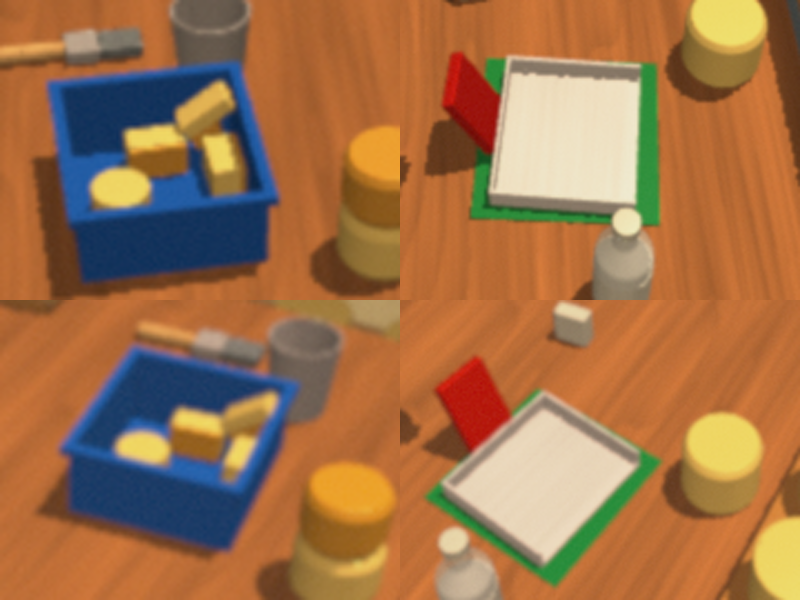

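Run:
```python
from h import *
d,e=load('si4'),load('sc4')
print(tri((d,(276.5,133)),(e,(330,138.6))),tri((d,(284.3,125)),(e,(337.5,134))))
```

```text
(array([0.5492, 0.4116, 0.0589]), [0.0009, 0.0009]) (array([0.5769, 0.4127, 0.0899]), [0.0005, 0.0005])
```

The leaning piece's middle is at z of about 0.06, below the rim, and it hasn't moved for 8 s. The tray lies flat and centred on the mat, and the gripper is clear. I'll hand in.

```bash
python3 -c "from bench import ctrl;print(ctrl.close_job())"
```

```text
the job is handed in; nothing more can be done
None
```

I handed the job in at about 26 s: the last pictures show all four offcuts in the tub (one leaning, its middle about 60 mm up, below the rim), the empty tray flat in the middle of the mat, and no sign that anything else was moved; the hand-in returned no verdict.

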